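Ratchet the case press down

TASK

Two small blue bench presses stand side by side, each with a ratchet wrench on its screw. On the one that has a clock case on its anvil, take the wrench by its handle and swing it back and forth, clockwise to drive and counterclockwise to slip back, until the white pad is all the way down on the clock case, then let go. Leave the wrench of the empty press where it is.

Things in the scene. Friction and masses are not known exactly. Their poses are not given: they have to be found in the camera images.
- press_grip (a point): Middle of the black wrench handle on the loaded press, 156 mm above the bench and 140 mm from the screw's axis. The handle is level, 20 mm wide, 18 mm high, black from 90 to 200 mm from the axis; its +x axis points to the screw. Free to take from above. The wrench cannot be lifted off and stays where left. Driving takes 2 to 3 N at the handle, the return under 1 N.
- press_axis (a point): Point on the upright screw axis of the loaded press (flat round brass clock case, 100 mm wide, 14 mm high, on its anvil), level with press_grip, inside the 62 mm wrench head. At mid swing the handle points along this point's -x; stop pins allow 0.65 rad either side. Clockwise from above drives, after up to 0.2 rad of lost motion; counterclockwise slips. Base 150 x 170 mm, top 174 mm.
- press_ram (a joint): How far the white pad of the loaded press has come down, m: 0 raised, 0.015 down on the clock case (hard stop). It starts at 0 to 0.0036 and goes down 0.006 m per radian of driven turn, so 1.9 to 2.5 rad in all, two to four strokes. It stays where it is left; pushing on at the stop only slips the handle in the fingers or the ratchet.
- spare_grip (a point): The same point on the wrench handle of the second, empty press (same make and size, nothing on its anvil), which stands about 0.4 m to one side. Not to be moved.

How it is judged:
At the end, for the whole second after the job is handed in: The pad of the loaded press is down to within 2 mm of its stop on the clock case and at rest, and the handle on the empty press is within 20 mm of where it was (value of joint press_ram above 0.013 m and velocity of joint press_ram below 0.001 m/s and distance of spare_grip from where it was at the start of the episode below 0.02 m); the robot touches nothing.
It fails at once if the wrench of the empty press was moved more than 20 mm (distance of spare_grip from where it was at the start of the episode above 0.02 m).
It also fails if it takes over 64 s, if anything falls off the work surface, if the arm or the gripper's body presses on something with over 40 N, if the wrist force passes 120 N, or if a joint passes its speed limit or range.

ROBOT

A 7-joint arm with a two-finger parallel gripper is mounted at the origin on the work surface. World frame = base frame: x ahead of the robot, y to its left, z up, the work surface at z = 0. Lengths are in m, angles in rad, forces in N, time in s.
With the tool pointing down it reaches from about 0.4 to 0.75 m from the base axis. Payload 19.5 kg.
Tool frame: the origin (TCP) lies on the front face of the gripper's body, between the roots of the fingers; the fingertips stand 73 mm ahead of it and the grasp point (between the pads) lies bot.grasp_offset ahead of it (bot.grasp_offset is the distance from the TCP to the grasp point, in m); z points along the fingers, y is the line along which they close (so a half turn about z gives the same grasp; the last joint's range is limited). The gripper opens to 85 mm and grips with 20 to 120 N. Pads are 22 mm wide; open, the fingers measure 114 mm over their backs; the gripper's body (76 mm by 85 mm) begins 54 mm behind the grasp point. The pads swing forward as they close: fully open they stand 13 mm farther back than shut.
Start: joints at [1.131, 0.707, -0.028, 1.485, 0.022, 0.951, -0.075], TCP at [0.223, -0.53, 0.304] pointing down, gripper open.
Joint ranges: [-2.71, 2.71], [-0.32, 2.16], [-1.57, 1.52], [0, 2.45], [-1.46, 4.6], [0, 2.02], [-2.83, 2.83]. Speed limits (rad/s): [1.89, 1.89, 2.57, 2.57, 3.01, 3.01, 3.01].

INTERFACE

Orientations are given as a unit quaternion [x, y, z, w].
In Python, from workcell import bot gives the robot as it stands.
- The arm moves only by the shell command python3 -m handwheel 'ROWS' [FORCE]. ROWS is a JSON object of lists of equal length, an entry for each row: "hand": the finger opening in cm, from 0 to 8.54; "dp": the shift along the world's x, y, z in cm, a list of three; "roll": the turn about the world's z in rad. In form: {"hand": [hand, ...], "dp": [[dx, dy, dz], ...], "roll": [roll, ...]}. A call has exactly 10 rows; each row shifts and turns the commanded pose from where the row before left it; what a row does not reach is not made up. A row lasts 1/10 s, in which the tool goes at most 50 mm and 8.59 degrees, less where a joint would pass 70% of its speed; a pose out of reach is approached as far as the arm can. A call with a gripper value outside its range is refused whole. The fingers move at their own pace and stop on an object; FORCE is the grip in N (left out, the last holds). Time passes only in rows, so rows that do not move let the fingers close, or fill a call up. It gives the time, the measured TCP pose, the force, the opening and the grip force at its end, in the units of the state.
- bot.sense(): the state, without advancing time (a new reading comes with each control period).
- bot.camera(name): name is "scene" or "top"; returns (picture, depth): 384x512x3 uint8, red, green, blue; 384x512 float32, m along the optical axis (not along the pixel's ray), 0 where there is no reading.
- bot.camera_model(name): a dict with "mtx" (3x3 intrinsics, pixels), "extrinsics" (4x4, takes a point from camera to world coordinates). Camera axes: x right, y down, z forward; pixel columns grow to the right and rows downward; lengths in m; the calibration is good to about 2 mm. A picture is of the moment at which its call begins. camera_model takes no time and is no camera call.
- bot.close_job(): hands the job in; it is judged then, once.
The state is a dict: "clock": time; "q": joint angles; "qvel": joint speeds; "effort": joint torques, N m; "tcp_pos": TCP position; "tool_rot": TCP orientation; "contact_force": force on the tool from outside, world axes, zero at the start; "wrist_torque": the same for the moment, N m; "finger_gap": finger opening in m; "gripper_force": force on a finger pad.
Only numpy, scipy, OpenCV 4.12 (cv2) and the standard library are available. Lean on these libraries where they do the work, as an engineer would, in place of code of your own. Each camera call takes 0.05 s, during which the arm holds its last target. There are 200 camera calls.

## Working session

There is one attempt and no reset: what is moved stays moved. The work goes in short steps, Python scripts to look and compute and a shell command to move; the robot and the scene stay as the last step left them, time stands still between calls to the robot, and variables do not carry over. Pictures are saved under pics/ and viewed, at most 10 in all, crops included, and the job is handed in when it is done.

```bash
mkdir -p pics; python3 - <<'E'
from workcell import bot
import cv2,numpy as np
for n in("top","scene"):
    p,d=bot.camera(n); cv2.imwrite(f"pics/{n}0.png",p[:,:,::-1]); np.save(f"pics/{n}0d.npy",d); np.save(f"pics/{n}0.npy",p)
    m=bot.camera_model(n); print(n,np.round(m["mtx"],1).tolist(),np.round(m["extrinsics"],3).tolist())
s=bot.sense();print(bot.grasp_offset,s["clock"],s["tcp_pos"],s["tool_rot"],s["finger_gap"])
E
```

```text
top [[454.6, 0.0, 253.3], [0.0, 454.6, 188.7], [0.0, 0.0, 1.0]] [[-0.005, -0.99, 0.14, 0.439], [-1.0, 0.003, -0.011, -0.014], [0.011, -0.14, -0.99, 1.119], [0.0, 0.0, 0.0, 1.0]]
scene [[365.3, 0.0, 257.4], [0.0, 365.3, 186.5], [0.0, 0.0, 1.0]] [[-0.082, 0.576, -0.813, 1.245], [0.997, 0.042, -0.07, 0.045], [-0.007, -0.816, -0.577, 0.568], [0.0, 0.0, 0.0, 1.0]]
0.0539 0.1 [ 0.2226921  -0.52995057  0.30348229] [ 9.80289980e-01  1.97563457e-01 -9.34239312e-05 -4.76505776e-04] 0.0854239040216035
```

View pics/top0.png

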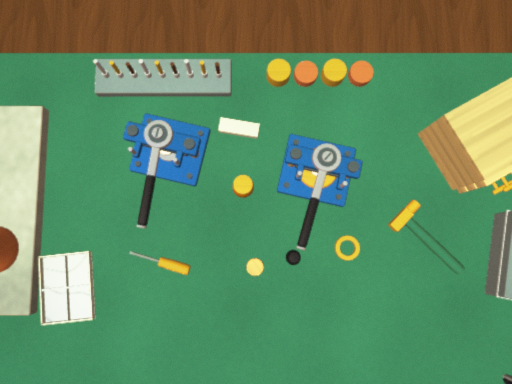

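View pics/scene0.png

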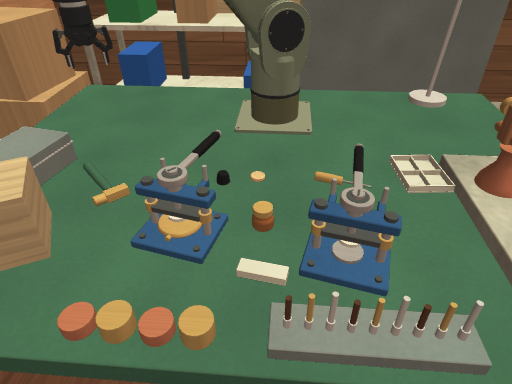

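The top view shows the loaded press on the right: wrench head near (327,156), black handle down to (303,246), and the yellow case under it. The empty press is on the left, with its head at (157,133). The scene view agrees, with the brass case on the left press there.

```bash
cat > h.py <<'E'
import numpy as np,cv2
from workcell import bot
def ray(uv,z,n="top"):
    m=bot.camera_model(n);K=np.array(m["mtx"]);E=np.array(m["extrinsics"])
    r=E[:3,:3]@np.linalg.solve(K,[uv[0],uv[1],1.]);o=E[:3,3];return o+r*(z-o[2])/r[2]
def world(p,d,n="top"):
    m=bot.camera_model(n);K=np.array(m["mtx"]);E=np.array(m["extrinsics"])
    v,u=np.mgrid[:384,:512]
    c=np.stack([(u-K[0,2])/K[0,0]*d,(v-K[1,2])/K[1,1]*d,d],-1);return c@E[:3,:3].T+E[:3,3]
E
python3 - <<'E'
from h import *
p=np.load("pics/top0.npy");d=np.load("pics/top0d.npy");W=world(p,d)
hsv=cv2.cvtColor(p,cv2.COLOR_RGB2HSV);z=W[...,2]
u=np.arange(512)[None,:]+np.zeros((384,1));v=np.arange(384)[:,None]+np.zeros((1,512))
for name,box in(("loaded",(270,375,125,255)),("spare",(115,220,105,235))):
    B=(u>box[0])&(u<box[1])&(v>box[2])&(v<box[3])
    h=B&(p.max(2)<60)&(z>.145)&(z<.185)
    P=W[h];print(name,"black n",len(P),P.mean(0).round(4))
    # keep largest comp
    n,l,st,ce=cv2.connectedComponentsWithStats(h.astype(np.uint8));i=1+st[1:,4].argmax()
    P=W[l==i];c=P.mean(0);_,_,V=np.linalg.svd(P[:,:2]-c[:2],full_matrices=False);t=(P[:,:2]-c[:2])@V[0]
    print(" handle",st[i],c.round(4),V[0].round(3),t.min(),t.max())
    vals=np.histogram(z[B],bins=np.arange(0,.24,.01));print(vals[0])
    blue=B&(hsv[...,0]>100)&(hsv[...,0]<125)&(hsv[...,1]>150)
    for lo,hi in((.005,.04),(.09,.14)):
        k=blue&(z>lo)&(z<hi)
        if k.sum()>20:
            r=cv2.minAreaRect((W[k][:,:2]*1000).astype(np.float32));print(" blue",lo,k.sum(),z[k].mean(),r)
    k=B&(hsv[...,1]<70)&(p.max(2)>80)&(z>.15)&(z<.2)
    hd=k&(np.hypot(W[...,0]-c[0],W[...,1]-c[1])>.09)
    r=cv2.minEnclosingCircle((W[hd][:,:2]*1000).astype(np.float32));print(" head",hd.sum(),z[hd].mean(),r)
E
python3 - <<'E'
import cv2
a=cv2.imread("pics/top0.png")[115:265,260:380]
cv2.imwrite("pics/c1.png",cv2.resize(a,None,fx=4,fy=4,interpolation=3))
E
```

```text
loaded black n 382 [ 0.5052 -0.1403  0.1644]
 handle [298 198  21  49 382] [ 0.5052 -0.1403  0.1644] [-0.958  0.287] -0.04972297819208584 0.053187353957109614
[4366 1063  955  110  196    7   39   56    0    0    7   72  826  246
   23  115 1241   94    0    0    0    0    0]
 blue 0.005 1447 0.019959720610827663 ((642.4925537109375, -182.75242614746094), (167.73023986816406, 148.660400390625), 76.7890625)
 blue 0.09 790 0.12591360583670014 ((627.2970581054688, -178.40182495117188), (167.63339233398438, 75.71257781982422), 76.57584381103516)
 head 779 0.1653726755379582 ((616.5411376953125, -176.48516845703125), 57.539241790771484)
spare black n 322 [0.5576 0.1986 0.1639]
 handle [138 176  17  49 313] [0.5587 0.1981 0.1639] [-0.994  0.11 ] -0.044343672579023476 0.05900160533176874
[4253 1046 1123   20    0    2   39   37    2    0   12   79  817  249
   19  146 1241   93    0    0    0    0    0]
 blue 0.005 1810 0.01992285975168917 ((695.36865234375, 179.4542236328125), (168.81686401367188, 148.70724487304688), 76.46973419189453)
 blue 0.09 829 0.12567675136888745 ((679.9622192382812, 182.87808227539062), (169.2965850830078, 75.85771179199219), 75.99665832519531)
 head 766 0.16526717835813226 ((668.7137451171875, 185.47662353515625), 58.11869430541992)
```

View pics/c1.png

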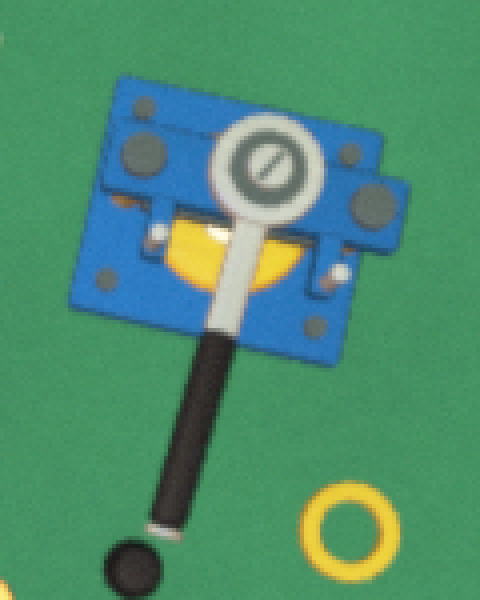

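The crop shows the head centre at about top-image pixel (327,156), the stop pins on both sides of the press, and the handle near mid swing. The axis is around (0.641,-0.181), and I'll cross-check that after the first approach move.

```bash
python3 -m handwheel '{"hand":[8.5,8.5,8.5,8.5,8.5,8.5,8.5,8.5,8.5,8.5],"dp":[[1.9,2.6,0],[1.9,2.6,0],[1.9,2.6,0],[1.9,2.6,0],[1.9,2.6,0],[1.9,2.6,0],[1.9,2.6,0],[1.9,2.6,0],[1.9,2.6,0],[1.9,2.6,0]],"roll":[-0.05,-0.05,-0.05,-0.05,-0.05,-0.05,-0.05,-0.05,-0.05,-0.05]}' 40
cat >> h.py <<'E'
A=np.array([.641,-.181])
def st():
    from scipy.spatial.transform import Rotation as R
    s=bot.sense();M=R.from_quat(s["tool_rot"]).as_matrix();y=M[:2,1]
    t=np.array(s["tcp_pos"]);g=t[:2]-A
    ha=np.arctan2(g[1],g[0])%(2*np.pi)
    print("t",s["clock"],"tcp",t.round(4),"yaw_y",np.arctan2(y[1],y[0]).round(3),"tilt",M[:,2].round(3),"hang",ha.round(3),"rad",np.linalg.norm(g).round(4),"F",np.round(s["contact_force"],1),"T",np.round(s["wrist_torque"],1),"gap",round(s["finger_gap"],4),s["gripper_force"],"q",np.round(s["q"],2))
E
python3 - <<'E'
from h import *
st();a=ray((327,155.75),.17);print("axis ray",a,ray((327,155.75),.174))
c=np.array([.5052,-.1403]);d=np.array([.958,-.287]);print(c+.142*d, c+.145*d)
E
```

```text
clock: 1.1
tcp_pos: [0.4133, -0.2689, 0.3037]
tool_rot: [0.999, -0.052, -0.0, -0.0]
contact_force: [0.4, -0.2, 0.5]
finger_gap: 0.0848
gripper_force: 0.0
t 1.1 tcp [ 0.4133 -0.2689  0.3037] yaw_y -1.675 tilt [-0.  0. -1.] hang 3.51 rad 0.244 F [ 0.4 -0.2  0.5] T [ 0. -0. -0.] gap 0.0848 0.0 q [ 0.41  0.6   0.18  1.78 -0.14  0.78 -1.01]
axis ray [ 0.64393994 -0.18306795  0.17      ] [ 0.64307742 -0.18235702  0.174     ]
[ 0.641236 -0.181054] [ 0.64411  -0.181915]
```

```bash
sed -i 's/A=np.array.*/A=np.array([.643,-.182])/' h.py
python3 -m handwheel '{"hand":[8.5,8.5,8.5,8.5,8.5,8.5,8.5,8.5,8.5,8.5],"dp":[[1.6,2.1,0],[1.6,2.1,0],[1.6,2.1,0],[1.6,2.15,0],[1.6,2.15,0],[1.6,2.15,0],[0,0,-1],[0,0,-1],[0,0,-1],[0,0,0]],"roll":[-0.03,-0.03,-0.03,-0.03,-0.03,-0.04,0,0,0,0]}' 40
python3 - <<'E'
from h import *
st();p,d=bot.camera("scene");cv2.imwrite("pics/s1.png",cv2.resize(p[90:290,100:360,::-1],None,fx=3,fy=3))
E
```

```text
clock: 2.1
tcp_pos: [0.508, -0.1432, 0.2726]
tool_rot: [0.989, -0.146, -0.001, -0.0]
contact_force: [-0.6, -0.7, 0.8]
finger_gap: 0.0849
gripper_force: 0.0
t 2.1 tcp [ 0.508  -0.1432  0.2726] yaw_y -1.864 tilt [-0.002  0.    -1.   ] hang 2.862 rad 0.1405 F [-0.6 -0.7  0.8] T [-0.1  0.   0. ] gap 0.0849 0.0 q [ 0.08  0.69  0.25  1.7  -0.23  0.77 -1.42]
```

View pics/s1.png

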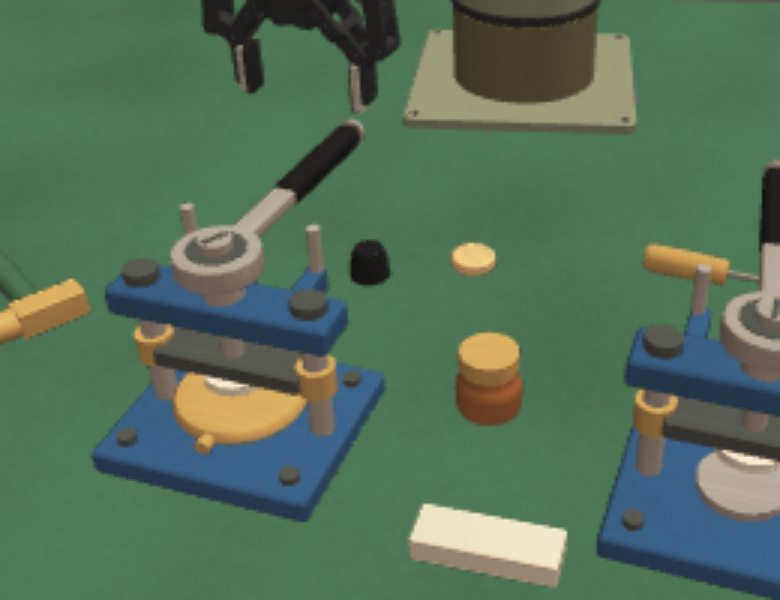

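The gripper straddles the handle from above: fingertips at crop (250,85) and (360,105), handle middle at about (320,160). I'll lower it and grip.

```bash
python3 -m handwheel '{"hand":[8.5,8.5,8.5,8.5,8.5,1,1,1,1,1],"dp":[[0.05,0.05,-1.5],[0.05,0.05,-1.5],[0,0.05,-1.5],[0,0,-1.5],[0,0,0],[0,0,0],[0,0,0],[0,0,0],[0,0,0],[0,0,0]],"roll":[0,0,0,0,0,0,0,0,0,0]}' 40
python3 - <<'E'
from h import *
st()
E
```

```text
clock: 3.15
tcp_pos: [0.5098, -0.1412, 0.2143]
tool_rot: [0.989, -0.146, 0.0, 0.0]
contact_force: [0.2, -1.8, 4.9]
finger_gap: 0.0192
gripper_force: 40.0
t 3.15 tcp [ 0.5098 -0.1412  0.2143] yaw_y -1.863 tilt [ 0.001 -0.    -1.   ] hang 2.844 rad 0.1393 F [ 0.2 -1.8  4.9] T [-0.2  0.2 -0.2] gap 0.0192 39.99578654766083 q [ 0.09  0.78  0.22  1.77 -0.26  0.62 -1.4 ]
```

```bash
cat >> h.py <<'E'
def arc(a,b,n,r=.14):
    t=np.linspace(a,b,n+1);P=100*r*np.c_[np.cos(t),np.sin(t)];D=np.diff(P.round(2),axis=0)
    for k in range(0,n,10): print("step",round((b-a)/n,4),",".join("[%.2f,%.2f,0]"%tuple(x) for x in D[k:k+10]))
E
python3 - <<'E'
from h import *
arc(2.844,2.294,10);arc(2.294,3.514,20);arc(3.514,2.294,20)
E
```

```text
step -0.055 [0.24,0.72,0],[0.29,0.72,0],[0.32,0.70,0],[0.36,0.68,0],[0.40,0.66,0],[0.44,0.63,0],[0.47,0.61,0],[0.50,0.59,0],[0.53,0.55,0],[0.56,0.53,0]
step 0.061 [-0.62,-0.59,0],[-0.58,-0.62,0],[-0.55,-0.66,0],[-0.51,-0.68,0],[-0.46,-0.72,0],[-0.42,-0.75,0],[-0.37,-0.76,0],[-0.32,-0.79,0],[-0.28,-0.81,0],[-0.23,-0.82,0]
step 0.061 [-0.17,-0.84,0],[-0.13,-0.85,0],[-0.07,-0.85,0],[-0.02,-0.85,0],[0.03,-0.85,0],[0.09,-0.85,0],[0.13,-0.85,0],[0.19,-0.83,0],[0.23,-0.82,0],[0.29,-0.80,0]
step -0.061 [-0.29,0.80,0],[-0.23,0.82,0],[-0.19,0.83,0],[-0.13,0.85,0],[-0.09,0.85,0],[-0.03,0.85,0],[0.02,0.85,0],[0.07,0.85,0],[0.13,0.85,0],[0.17,0.84,0]
step -0.061 [0.23,0.82,0],[0.28,0.81,0],[0.32,0.79,0],[0.37,0.76,0],[0.42,0.75,0],[0.46,0.72,0],[0.51,0.68,0],[0.55,0.66,0],[0.58,0.62,0],[0.62,0.59,0]
```

```bash
python3 -m handwheel '{"hand":[1,1,1,1,1,1,1,1,1,1],"dp":[[0.24,0.72,0],[0.29,0.72,0],[0.32,0.70,0],[0.36,0.68,0],[0.40,0.66,0],[0.44,0.63,0],[0.47,0.61,0],[0.50,0.59,0],[0.53,0.55,0],[0.56,0.53,0]],"roll":[-0.055,-0.055,-0.055,-0.055,-0.055,-0.055,-0.055,-0.055,-0.055,-0.055]}' 40
python3 - <<'E'
from h import *
st()
E
```

```text
clock: 4.15
tcp_pos: [0.551, -0.0778, 0.2143]
tool_rot: [0.912, -0.41, 0.001, 0.0]
contact_force: [-0.5, -6.1, 3.4]
finger_gap: 0.0189
gripper_force: 40.2
t 4.15 tcp [ 0.551  -0.0778  0.2143] yaw_y -2.416 tilt [ 0.001 -0.001 -1.   ] hang 2.294 rad 0.139 F [-0.5 -6.1  3.4] T [-1.3  0.2 -0.3] gap 0.0189 40.182568430900574 q [-0.12  0.84  0.41  1.67 -0.46  0.73 -1.91]
```

Works well: light forces, and the tool is following the arc. Next is the return stroke.

```bash
python3 -m handwheel '{"hand":[1,1,1,1,1,1,1,1,1,1],"dp":[[-0.62,-0.59,0],[-0.58,-0.62,0],[-0.55,-0.66,0],[-0.51,-0.68,0],[-0.46,-0.72,0],[-0.42,-0.75,0],[-0.37,-0.76,0],[-0.32,-0.79,0],[-0.28,-0.81,0],[-0.23,-0.82,0]],"roll":[0.061,0.061,0.061,0.061,0.061,0.061,0.061,0.061,0.061,0.061]}' 40
python3 -m handwheel '{"hand":[1,1,1,1,1,1,1,1,1,1],"dp":[[-0.17,-0.84,0],[-0.13,-0.85,0],[-0.07,-0.85,0],[-0.02,-0.85,0],[0.03,-0.85,0],[0.09,-0.85,0],[0.13,-0.85,0],[0.19,-0.83,0],[0.23,-0.82,0],[0.29,-0.80,0]],"roll":[0.061,0.061,0.061,0.061,0.061,0.061,0.061,0.061,0.061,0.061]}' 40
python3 - <<'E'
from h import *
st()
E
```

```text
clock: 5.15
tcp_pos: [0.5074, -0.1496, 0.2143]
tool_rot: [0.993, -0.115, 0.0, -0.0]
contact_force: [0.5, 0.3, 4.3]
finger_gap: 0.0194
gripper_force: 40.2
clock: 6.15
tcp_pos: [0.5135, -0.2331, 0.2144]
tool_rot: [0.982, 0.189, 0.0, -0.0]
contact_force: [0.7, 3.5, 5.1]
finger_gap: 0.0193
gripper_force: 40.2
t 6.15 tcp [ 0.5135 -0.2331  0.2144] yaw_y -1.19 tilt [ 0.001  0.    -1.   ] hang 3.517 rad 0.1393 F [0.7 3.5 5.1] T [ 0.8 -0.3  0.2] gap 0.0193 40.21594941616058 q [ 0.37  0.81  0.01  1.64 -0.01  0.7  -0.81]
```

Drive, return, drive.

```bash
python3 -m handwheel '{"hand":[1,1,1,1,1,1,1,1,1,1],"dp":[[-0.29,0.80,0],[-0.23,0.82,0],[-0.19,0.83,0],[-0.13,0.85,0],[-0.09,0.85,0],[-0.03,0.85,0],[0.02,0.85,0],[0.07,0.85,0],[0.13,0.85,0],[0.17,0.84,0]],"roll":[-0.061,-0.061,-0.061,-0.061,-0.061,-0.061,-0.061,-0.061,-0.061,-0.061]}' 40
python3 -m handwheel '{"hand":[1,1,1,1,1,1,1,1,1,1],"dp":[[0.23,0.82,0],[0.28,0.81,0],[0.32,0.79,0],[0.37,0.76,0],[0.42,0.75,0],[0.46,0.72,0],[0.51,0.68,0],[0.55,0.66,0],[0.58,0.62,0],[0.62,0.59,0]],"roll":[-0.061,-0.061,-0.061,-0.061,-0.061,-0.061,-0.061,-0.061,-0.061,-0.061]}' 40
python3 - <<'E'
from h import *
st()
E
```

```text
clock: 7.15
tcp_pos: [0.5074, -0.1494, 0.2143]
tool_rot: [0.993, -0.117, 0.0, 0.0]
contact_force: [-0.5, -2.9, 4.8]
finger_gap: 0.0192
gripper_force: 40.2
clock: 8.15
tcp_pos: [0.5509, -0.0778, 0.2144]
tool_rot: [0.912, -0.411, 0.0, 0.0]
contact_force: [-2.3, -7.8, 4.0]
finger_gap: 0.0194
gripper_force: 40.4
t 8.15 tcp [ 0.5509 -0.0778  0.2144] yaw_y -2.417 tilt [ 0.    -0.001 -1.   ] hang 2.295 rad 0.1391 F [-2.3 -7.8  4. ] T [-1.3  0.5 -0.5] gap 0.0194 40.36076366901398 q [-0.12  0.84  0.41  1.67 -0.46  0.73 -1.91]
```

```bash
python3 -m handwheel '{"hand":[1,1,1,1,1,1,1,1,1,1],"dp":[[-0.62,-0.59,0],[-0.58,-0.62,0],[-0.55,-0.66,0],[-0.51,-0.68,0],[-0.46,-0.72,0],[-0.42,-0.75,0],[-0.37,-0.76,0],[-0.32,-0.79,0],[-0.28,-0.81,0],[-0.23,-0.82,0]],"roll":[0.061,0.061,0.061,0.061,0.061,0.061,0.061,0.061,0.061,0.061]}' 40
python3 -m handwheel '{"hand":[1,1,1,1,1,1,1,1,1,1],"dp":[[-0.17,-0.84,0],[-0.13,-0.85,0],[-0.07,-0.85,0],[-0.02,-0.85,0],[0.03,-0.85,0],[0.09,-0.85,0],[0.13,-0.85,0],[0.19,-0.83,0],[0.23,-0.82,0],[0.29,-0.80,0]],"roll":[0.061,0.061,0.061,0.061,0.061,0.061,0.061,0.061,0.061,0.061]}' 40
python3 - <<'E'
from h import *
st();p,d=bot.camera("scene");cv2.imwrite("pics/s2.png",cv2.resize(p[150:270,120:260,::-1],None,fx=5,fy=5,interpolation=3))
E
```

```text
clock: 9.15
tcp_pos: [0.5073, -0.1495, 0.2143]
tool_rot: [0.993, -0.115, 0.0, -0.0]
contact_force: [-1.3, 0.9, 5.3]
finger_gap: 0.0191
gripper_force: 40.5
clock: 10.15
tcp_pos: [0.5133, -0.2332, 0.2143]
tool_rot: [0.982, 0.189, 0.0, -0.0]
contact_force: [0.0, 3.7, 4.9]
finger_gap: 0.019
gripper_force: 40.4
t 10.15 tcp [ 0.5133 -0.2332  0.2143] yaw_y -1.19 tilt [ 0.  0. -1.] hang 3.518 rad 0.1394 F [0.  3.7 4.9] T [0.7 0.  0.2] gap 0.019 40.43308138847351 q [ 0.37  0.81  0.01  1.64 -0.01  0.7  -0.81]
```

View pics/s2.png

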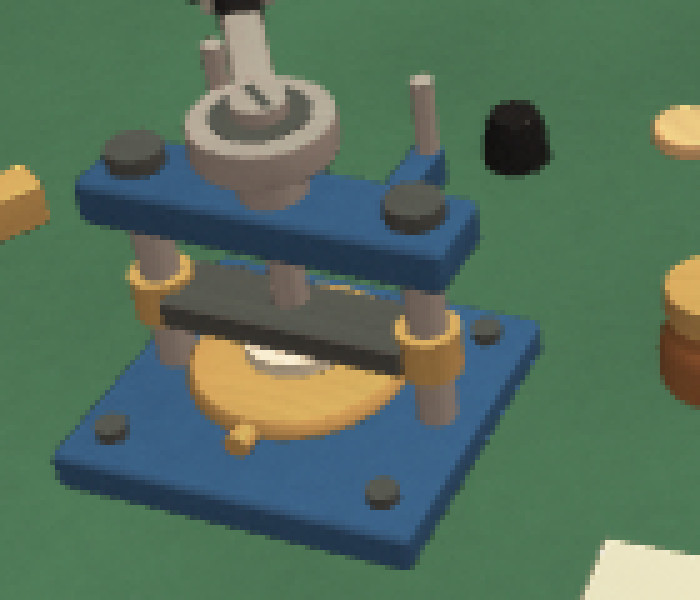

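The picture shows the dark crossbar at rows 265–370, lower than before, with the white pad at (290,358) close to the case. The ratchet works, so I'll drive again.

```bash
python3 -m handwheel '{"hand":[1,1,1,1,1,1,1,1,1,1],"dp":[[-0.29,0.80,0],[-0.23,0.82,0],[-0.19,0.83,0],[-0.13,0.85,0],[-0.09,0.85,0],[-0.03,0.85,0],[0.02,0.85,0],[0.07,0.85,0],[0.13,0.85,0],[0.17,0.84,0]],"roll":[-0.061,-0.061,-0.061,-0.061,-0.061,-0.061,-0.061,-0.061,-0.061,-0.061]}' 40
python3 - <<'E'
from h import *
st()
E
```

```text
clock: 11.2
tcp_pos: [0.5069, -0.1508, 0.2143]
tool_rot: [0.993, -0.118, 0.0, 0.002]
contact_force: [-4.0, -17.1, 3.1]
finger_gap: 0.019
gripper_force: 40.8
t 11.2 tcp [ 0.5069 -0.1508  0.2143] yaw_y -1.807 tilt [-0.    -0.003 -1.   ] hang 2.916 rad 0.1396 F [ -4.  -17.1   3.1] T [-3.3  1.   0.7] gap 0.019 40.75336217880249 q [ 0.12  0.78  0.2   1.77 -0.24  0.62 -1.35]
```

The force rose to 17 N, so the pad is probably at its stop. A few more degrees will confirm it.

```bash
python3 -m handwheel '{"hand":[1,1,1,1,1,1,1,1,1,1],"dp":[[0.11,0.41,0],[0.12,0.41,0],[0.14,0.40,0],[0.14,0.40,0],[0,0,0],[0,0,0],[0,0,0],[0,0,0],[0,0,0],[0,0,0]],"roll":[-0.03,-0.03,-0.03,-0.03,0,0,0,0,0,0]}' 40
python3 - <<'E'
from h import *
st();p,d=bot.camera("scene");np.save("pics/s3.npy",p);cv2.imwrite("pics/s3.png",cv2.resize(p[150:270,120:260,::-1],None,fx=5,fy=5,interpolation=3))
p,d=bot.camera("top");cv2.imwrite("pics/t3.png",cv2.resize(p[100:260,250:400,::-1],None,fx=3,fy=3))
E
```

```text
clock: 12.2
tcp_pos: [0.5113, -0.1359, 0.2143]
tool_rot: [0.984, -0.177, -0.0, 0.002]
contact_force: [-10.0, -20.2, 6.8]
finger_gap: 0.0193
gripper_force: 43.0
t 12.2 tcp [ 0.5113 -0.1359  0.2143] yaw_y -1.926 tilt [-0.001 -0.004 -1.   ] hang 2.805 rad 0.1395 F [-10.  -20.2   6.8] T [-4.1  2.1  0.7] gap 0.0193 43.03102791309357 q [ 0.07  0.78  0.24  1.77 -0.28  0.63 -1.45]
```

View pics/s3.png

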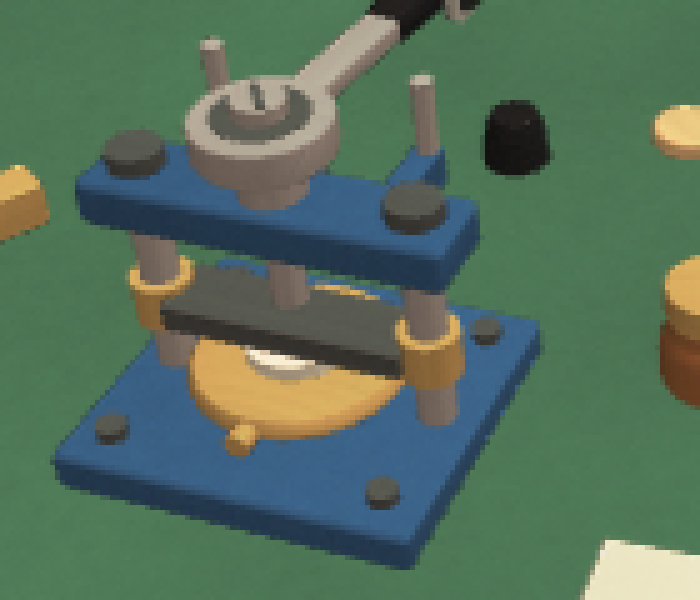

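The picture shows the bar a little lower again and the pad flush on the case at (290,360). The drive force is 20 N, against about 3 N in the same place last stroke. I'll back off and drive once more to confirm the stop.

```bash
python3 -m handwheel '{"hand":[1,1,1,1,1,1,1,1,1,1],"dp":[[-0.18,-0.53,0],[-0.16,-0.54,0],[-0.14,-0.54,0],[-0.12,-0.55,0],[-0.1,-0.55,0],[-0.07,-0.55,0],[-0.05,-0.56,0],[-0.03,-0.56,0],[0,-0.56,0],[0.01,-0.56,0]],"roll":[0.04,0.04,0.04,0.04,0.04,0.04,0.04,0.04,0.04,0.04]}' 40
python3 -m handwheel '{"hand":[1,1,1,1,1,1,1,1,1,1],"dp":[[-0.01,0.56,0],[0,0.56,0],[0.03,0.56,0],[0.05,0.56,0],[0.07,0.55,0],[0.1,0.55,0],[0.12,0.55,0],[0.14,0.54,0],[0,0,0],[0,0,0]],"roll":[-0.04,-0.04,-0.04,-0.04,-0.04,-0.04,-0.04,-0.04,0,0]}' 40
python3 - <<'E'
from h import *
st();p,d=bot.camera("scene");a=np.load("pics/scene0.npy");b=np.load("pics/s3.npy")
g=lambda x:cv2.cvtColor(x,cv2.COLOR_RGB2GRAY).astype(np.float32)
# right collar/bar end patch, vertical template shift
for (u0,u1,v0,v1) in((197,214,210,228),(144,160,198,216),(160,195,212,226)):
  for nm,x in(("s3-0",a),("s3-now",p)):
    X=cv2.resize(g(x),None,fx=8,fy=8,interpolation=3);T=cv2.resize(g(b),None,fx=8,fy=8,interpolation=3)[v0*8:v1*8,u0*8:u1*8]
    R=cv2.matchTemplate(X[(v0-12)*8:(v1+6)*8,(u0-2)*8:(u1+2)*8],T,cv2.TM_CCOEFF_NORMED);_,s,_,l=cv2.minMaxLoc(R);print(nm,s,l[0]/8-2,l[1]/8-12)
c=bot.camera_model("scene");E=np.linalg.inv(c["extrinsics"]);K=np.array(c["mtx"])
f=lambda P:(lambda q:q[:2]/q[2])(K@(E[:3,:3]@P+E[:3,3]))
print("15mm =",f(np.array([.63,-.18,.075]))-f(np.array([.63,-.18,.06])))
E
```

```text
clock: 13.3
tcp_pos: [0.5037, -0.1887, 0.2143]
tool_rot: [1.0, 0.024, -0.0, 0.0]
contact_force: [-3.8, -1.9, 8.0]
finger_gap: 0.019
gripper_force: 40.9
clock: 14.3
tcp_pos: [0.5082, -0.146, 0.2143]
tool_rot: [0.991, -0.137, -0.0, 0.002]
contact_force: [-7.6, -16.5, 6.9]
finger_gap: 0.0194
gripper_force: 41.7
t 14.3 tcp [ 0.5082 -0.146   0.2143] yaw_y -1.846 tilt [-0.001 -0.004 -1.   ] hang 2.88 rad 0.1395 F [ -7.6 -16.5   6.9] T [-3.4  1.6  0.5] gap 0.0194 41.74601912498474 q [ 0.1   0.78  0.21  1.77 -0.25  0.62 -1.38]
s3-0 0.820168673992157 0.0 -4.0
s3-now 0.9992495179176331 0.0 0.0
s3-0 0.7743495106697083 -1.0 -4.0
s3-now 0.9995314478874207 0.0 0.0
s3-0 0.9778140783309937 0.0 -4.0
s3-now 0.9998629093170166 0.0 0.0
15mm = [-0.87864456 -5.33784617]
```

The pad hasn't moved any further while being driven at 16–20 N. It has travelled about 11.3 mm, which fits a start near 3.6 mm, so it is at the stop. Now I'll unload, open and lift.

```bash
python3 -m handwheel '{"hand":[1,1,1,8.5,8.5,8.5,8.5,8.5,8.5,8.5],"dp":[[-0.14,-0.4,0],[-0.12,-0.4,0],[0,0,0],[0,0,0],[0,0,0],[0,0,0],[0,0,0],[0,0,0],[0,0,0],[0,0,0]],"roll":[0.03,0.03,0,0,0,0,0,0,0,0]}' 40
python3 -m handwheel '{"hand":[8.5,8.5,8.5,8.5,8.5,8.5,8.5,8.5,8.5,8.5],"dp":[[0,0,1],[0,0,1.5],[0,0,1.5],[0,0,1.5],[0,0,1.5],[0,0,1.5],[0,0,1.5],[0,0,0],[0,0,0],[0,0,0]],"roll":[0,0,0,0,0,0,0,0,0,0]}' 40
python3 - <<'E'
from h import *
st();p,d=bot.camera("scene");cv2.imwrite("pics/s4.png",p[:,:,::-1])
E
```

```text
clock: 15.35
tcp_pos: [0.5065, -0.1517, 0.2139]
tool_rot: [0.994, -0.106, 0.0, 0.0]
contact_force: [-0.4, -4.2, -1.4]
finger_gap: 0.085
gripper_force: 1.7
clock: 16.35
tcp_pos: [0.5064, -0.1515, 0.3135]
tool_rot: [0.994, -0.106, -0.0, -0.0]
contact_force: [-0.2, -0.3, -0.4]
finger_gap: 0.0851
gripper_force: 0.0
t 16.35 tcp [ 0.5064 -0.1515  0.3135] yaw_y -1.783 tilt [-0.001  0.001 -1.   ] hang 2.922 rad 0.14 F [-0.2 -0.3 -0.4] T [ 0. -0.  0.] gap 0.0851 0.0 q [ 0.1   0.64  0.25  1.64 -0.19  0.88 -1.37]
```

View pics/s4.png

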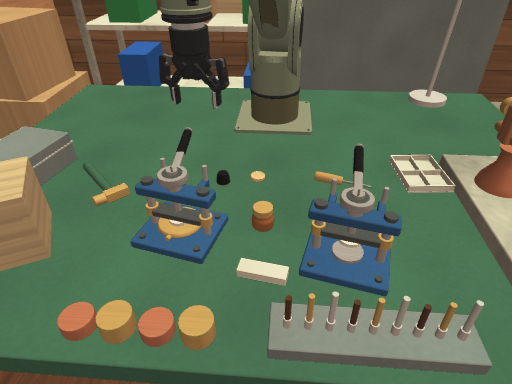

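The gripper is clear above the handle at (183,145), the pad is down on the case, and the spare wrench at (357,165) hasn't moved.

```bash
python3 -c "
from workcell import bot
print(bot.close_job())"
```

```text
the job is handed in; nothing more can be done
None
```

I drove the loaded press's pad down onto the clock case until it hit the stop, let go and lifted clear, left the empty press's wrench alone, and handed the job in at about 16 s; the hand-in gave no verdict.

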